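Warmer off, slide tray drawn out to its line and held

ROBOT

A 6-joint arm with a two-finger parallel gripper is mounted at the origin on the work surface. World frame = base frame: x ahead of the robot, y to its left, z up, the work surface at z = 0. Lengths are in m, angles in rad, forces in N, time in s.
With the tool pointing down it reaches from about 0.35 to 1 m from the base axis. Payload 7.1 kg.
Tool frame: the origin (TCP) lies at the very end of the fingers, on their centre line; the grasp point (between the pads) lies 19 mm behind it; z points along the fingers, y is the line along which they close (so a half turn about z gives the same grasp; the last joint's range is limited). The gripper opens to 85 mm and grips with 20 to 120 N. Pads are 22 mm wide; open, the fingers measure 114 mm over their backs; the gripper's body (76 mm by 85 mm) begins 54 mm behind the grasp point. The pads swing forward as they close: fully open they stand 13 mm farther back than shut.
Start: joints at [-0.019, 0.423, 1.63, -0, 1.089, -0.019], TCP at [0.625, 0, 0.231] pointing down, gripper open.
Joint ranges: [-3, 3], [-0.9, 2.11], [0.09, 2.58], [-1.31, 4.45], [0.11, 2.69], [-2.54, 2.54]. Speed limits (rad/s): [2.39, 2.39, 3.01, 3.14, 3.14, 3.14].

INTERFACE

Orientations are given as a unit quaternion [w, x, y, z].
In Python, from cell import arm gives the robot as it stands.
- The arm moves only by the tool jog_arm, never from a script. Its argument "steps" is a list that holds one entry, the list of rows, each a list of 7 numbers: the shift along the world's x, y, z in m, then the turn, a rotation vector about the world's x, y, z in rad, then the finger opening in m, from 0 to 0.0854. A call has 1 to 8 rows; each row is the pose to reach, as a shift and turn from the pose commanded when the call began; what a row does not reach only later rows make up. A row lasts 1/12 s, in which the tool goes at most 41.7 mm and 7.16 degrees, less where a joint would pass 70% of its speed; a pose out of reach is approached as far as the arm can. A call with a gripper value outside its range is refused whole. The fingers move at their own pace and stop on an object; "squeeze" is the grip in N (left out, the last holds). Time passes only in rows, so rows that repeat a pose let the fingers close. It gives the time, the measured TCP pose, the force, the opening and the grip force at its end, in the units of the state.
- arm.read_state(): the state, without advancing time (a new reading comes with each control period).
- arm.capture(name): name is "scene" or "side" or "wrist"; returns a dict with "img" (384x512x3 uint8, red, green, blue), "intrinsics" (3x3 intrinsics, pixels), "R" (3x3) and "t" (3): a world point X has camera coordinates R X + t. Camera axes: x right, y down, z forward; pixel columns grow to the right and rows downward; lengths in m; the calibration is good to about 2 mm. A picture is of the moment at which its call begins. There is no depth.
- arm.close_job(): hands the job in; it is judged then, once.
The state is a dict: "time": time; "joint_positions": joint angles; "qvel": joint speeds; "joint_torque": joint torques, N m; "position": TCP position; "tcp_rot": TCP orientation; "wrist_force": force on the tool from outside, world axes, zero at the start; "torque": the same for the moment, N m; "grip_width": finger opening in m; "grasp_force": force on a finger pad.
Only numpy, scipy, OpenCV 4.12 (cv2) and the standard library are available. Lean on these libraries where they do the work, as an engineer would, in place of code of your own. Each camera call takes 0.05 s, during which the arm holds its last target. There are 200 camera calls.

TASK

Switch the slide warmer off by turning its heat knob fully anticlockwise to the stop, then slide the slide tray, flat on the hot plate and without lifting it, out over the open end of the warmer until the red line across the tray is level with that end and the tray is square to it. Most of the tray then hangs in the air and would tip, so finish while still holding it level with the gripper, ready for a colleague to take the free end from below. Leave everything else on the bench and on the warmer where it stands.

Things in the scene. Friction and masses are not known exactly. Their poses are not given: they have to be found in the camera images.
- warmer: Fixed slide warmer: white housing 220 (its x) x 400 (its y) x 60 mm. Flat black heated plate, top 65 mm above the bench, over its y from -100 to +200 mm; dark control panel with the knob, 60 mm high, at the -y end. Origin: centre of its underside. At zero yaw its axes are the world's. Its open end is the +y end: plate and housing both stop there, with a plain edge and only the bench below.
- warmer_end (a point): Middle of the top edge of the warmer's open end, on the plate's top surface (200 mm along +y from the warmer's origin, 65 mm up). Same axes as the warmer: +y points outward, away from the control panel.
- heat_knob (a joint): Angle of the heat knob in rad. 0 is off, the anticlockwise end stop (seen from above); it grows clockwise up to 4.7 rad at the other stop. The knob stays where it is left; friction about 0.04 N m.
- heat_knob_grip (a point): On the knob's vertical axis, 150 mm along -y from the warmer's origin, 97 mm above the bench. Grey knob, 22 mm radius, disc top at 74 mm, with a grip bar across it, 42 long, 14 wide, top at 104 mm. The bar lies along this point's x axis; fingers pinch it along its y. The point turns with the knob; at off its axes are the warmer's and the bar's white pointer faces the red tick on the -x side.
- tray: Loose aluminium slide tray, 100 (its x) x 240 (its y) x 5 mm, 0.3 to 0.55 kg, five slides set fast in its +y part, black grip at its -y end. Origin: centre of its underside. Lies on the plate, +y end towards the warmer's open end, within 7 degrees of the warmer's y axis. Centre of mass about 10 mm along -y from its origin: with the red line at the warmer's end it tips unless held.
- tray_line (a point): Middle of the red line (4 mm wide) that runs across the tray, at underside height: 35 mm along -y from the tray's origin, 155 mm from the tray's free +y end. Axes as the tray's.
- tray_grip (a point): Centre of the tray's black grip: a bar 70 mm long (tray x), 14 mm thick (tray y), 18 mm high, on two 10 mm posts. It is 73 mm along -y from the red line and 37 mm above the tray's underside; its top is 46 mm and the tray's upper face 5 mm above that underside. Pinch it from above, fingers closing along the tray's y. Axes as the tray's.
- orange_rack: Bystander: loose orange 80-hole microtube rack, 68 by 237 by 28 mm with tubes standing 6 mm higher, origin centre of its underside. Not to be moved.
- white_rack: Bystander: loose off-white microtube rack, 60 by 222 by 30 mm, tubes 6 mm higher, origin centre of its underside. Not to be moved.
- specimen_jar: Bystander: loose pale jar with a red screw cap, 64 mm diameter, 68 mm high, origin centre of its underside. Not to be moved.
- tip_box: Bystander: loose blue pipette-tip box with yellow tips, 85 by 120 by 56 mm, origin centre of its underside. Not to be moved.
- marker_pen: Bystander: loose black marker pen lying on the bench, 134 mm long along its x, 13 mm thick, origin under its middle. Not to be moved.
- staining_jar: Bystander: loose square glass staining jar with a green lid, 56 by 56 by 74 mm, standing on the heated plate beside the tray, on the warmer's +x side, origin centre of its underside. Not to be moved.
- reagent_bottle: Bystander: loose amber bottle with a blue cap, 64 mm diameter, 140 mm high, origin centre of its underside. Not to be moved.

How it is judged:
By the outcome, as a careful person would: the job done as asked, in the order asked, and still so for the second after the job is handed in, while the arm keeps its last pose, push and grip.
It also fails if it takes over 58 s, if anything falls off the work surface, if the arm or the gripper's body presses on something with over 40 N, if the wrist force passes 120 N, or if a joint passes its speed limit or range.

## Working session

There is one attempt and no reset: what is moved stays moved. The work goes in short steps, Python scripts to look and compute and a tool call to move; the robot and the scene stay as the last step left them, time stands still between calls to the robot, and variables do not carry over. Pictures are saved under pics/ and viewed, at most 10 in all, crops included, and the job is handed in when it is done.

Besides the shell and the picture viewer there is one more tool, called after "Emit:" as name(argument=value, ...) on one line, values as JSON. jog_arm: Moves the arm, as the interface text tells. Its arguments: {"type":"object","properties":{"steps":{"type":"array","items":{"type":"array","items":{"type":"array","items":{"type":"number"}}}},"squeeze":{"type":"number"}},"required":["steps"]}

```bash
mkdir -p pics; cat > h.py <<'E'
import numpy as np,cv2
from cell import arm
def ray(c,uv,z):
    d=c["R"].T@np.linalg.inv(c["intrinsics"])@np.array([*uv,1.]);o=-c["R"].T@c["t"]
    return o+d*(z-o[2])/d[2]
def px(c,X):
    p=c["intrinsics"]@(c["R"]@np.array(X)+c["t"]);return p[:2]/p[2]
E
python3 - <<'E'
from h import *
import pickle
cs={n:arm.capture(n) for n in("scene","side")}
pickle.dump(cs,open("c0.pkl","wb"))
for n,c in cs.items():
    print(n,-c["R"].T@c["t"])
    cv2.imwrite(f"pics/{n}0.png",cv2.resize(c["img"][:,:,::-1],(784,588)))
print(arm.read_state())
E
```

```text
scene [ 1.06017181 -0.51555016  0.77456554]
side [ 0.14484661 -0.6985005   0.77560052]
{'time': 0.1, 'joint_positions': array([-1.90369688e-02,  4.23780249e-01,  1.63063724e+00,  2.46976041e-05,
        1.08857658e+00, -1.90079735e-02]), 'qvel': array([-0.00041718, -0.00178495, -0.00118131,  0.00016589, -0.00062265,
       -0.00079144]), 'joint_torque': array([ 5.57094211e-05, -5.58422327e+01, -2.82446283e+01, -1.17158891e-05,
        3.01709355e-03, -1.51726192e-05]), 'position': array([6.24497214e-01, 1.87737659e-05, 2.30604235e-01]), 'tcp_rot': array([-5.12393667e-04,  7.07120914e-01,  7.07092301e-01, -4.78080604e-04]), 'wrist_force': array([ 0.0838362 ,  0.69563312, -1.04397678]), 'torque': array([ 0.01171422,  0.01441264, -0.00282904]), 'grasp_force': 0.0, 'grip_width': 0.0856472237818328}
```

View pics/scene0.png

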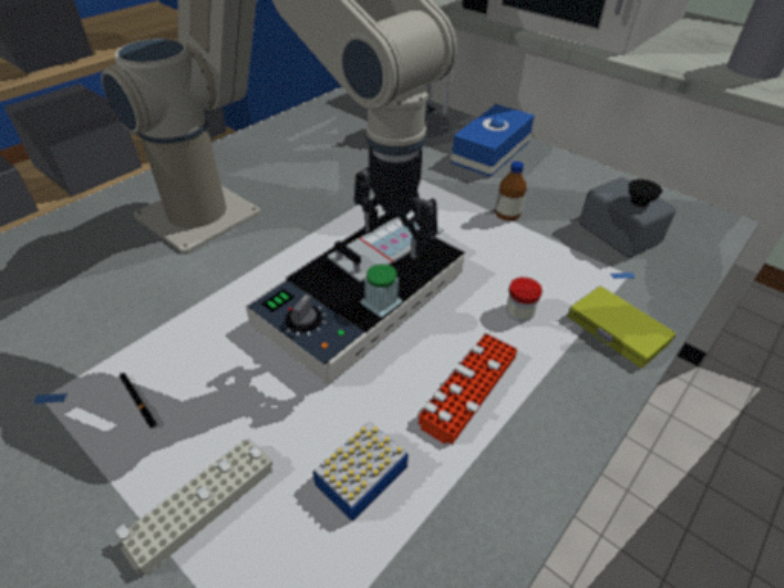

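View pics/side0.png

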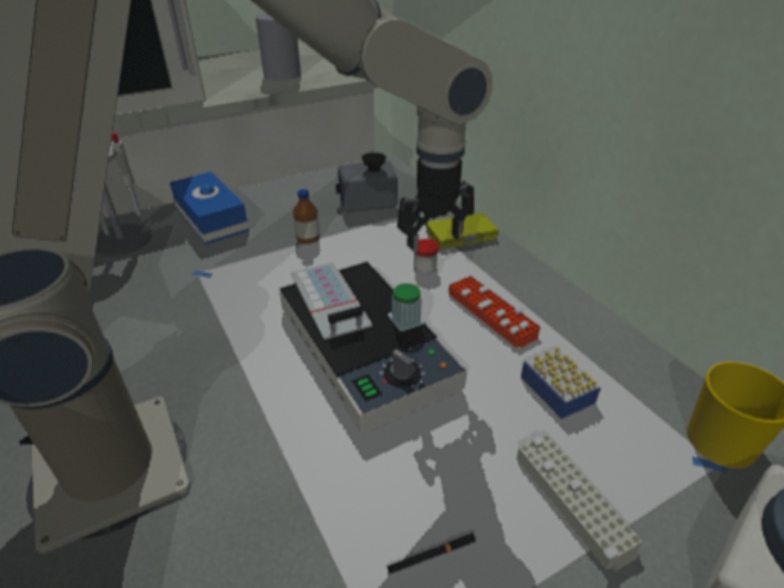

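The scene view has the knob at about (303,312), the tray grip at (347,255) and the staining jar at (380,285). In the side view they are at (403,368), (345,315) and (406,305). I'll enlarge the warmer for a finer look.

```bash
python3 - <<'E'
from h import *
import pickle
cs=pickle.load(open("c0.pkl","rb"))
# side crop x175-310,y165-280 ; scale 5.8
def crop(c,x,y,w,h,s,f):
    im=c["img"][y:y+h,x:x+w,::-1]
    im=cv2.convertScaleAbs(cv2.resize(im,None,fx=s,fy=s,interpolation=cv2.INTER_CUBIC),alpha=1.5)
    for k in range(0,w,20): cv2.putText(im,str(x+k),(k*s,10),0,.35,(0,255,255),1);cv2.line(im,(k*s,0),(k*s,h*s),(90,90,0),1)
    for k in range(0,h,20): cv2.putText(im,str(y+k),(0,k*s+10),0,.35,(0,255,255),1);cv2.line(im,(0,k*s),(w*s,k*s),(90,90,0),1)
    cv2.imwrite(f,im)
crop(cs["side"],175,160,140,118,5,"pics/s1.png")
crop(cs["scene"],155,130,155,118,5,"pics/c1.png")
E
```

```text
(no output)
```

View pics/s1.png

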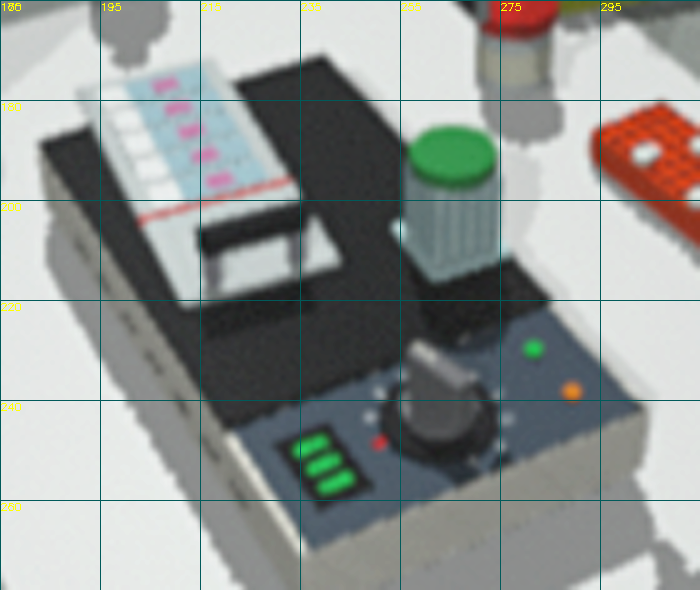

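View pics/c1.png

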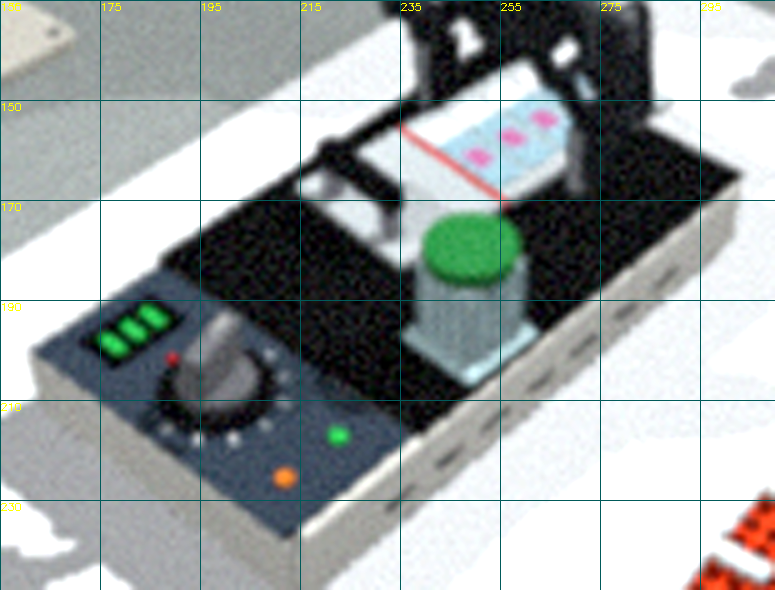

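```bash
python3 - <<'E'
from h import *
import pickle
cs=pickle.load(open("c0.pkl","rb"));s,c=cs["side"],cs["scene"]
S=lambda u,v,z:ray(s,(175+u/5-.5,160+v/5-.5),z)
C=lambda u,v,z:ray(c,(155+u/5-.5,130+v/5-.5),z)
np.set_printoptions(precision=4,suppress=True)
P=dict(A=S(40,143,.065),B=S(322,57,.065),D=S(312,550,.06),E=S(645,408,.06))
Q=dict(B=C(741,175,.065),D=C(32,352,.06),E=C(288,538,.06))
print(P,Q)
L=[S(140,220,.07),S(292,180,.07),C(400,126,.07),C(508,205,.07)];print("line",L)
print("tray near",S(185,307,.07),S(340,262,.07),"far",S(78,92,.07),S(212,60,.07))
print("grip top S",S(195,230,.111),S(308,200,.111),"C",C(325,143,.111),C(402,188,.111))
print("bar",S(415,345,.104),S(475,380,.104),C(228,315,.104),C(195,352,.104),"tick",S(380,443,.06),C(173,357,.06))
print("jar S",S(452,153,.139),"C",C(470,247,.139))
print("rim C",C(400,332,.065),C(470,385,.065),C(537,330,.065))
E
```

```text
{'A': array([0.3937, 0.2423, 0.065 ]), 'B': array([0.6035, 0.2413, 0.065 ]), 'D': array([ 0.3972, -0.1502,  0.06  ]), 'E': array([ 0.6057, -0.1505,  0.06  ])} {'B': array([0.6076, 0.2487, 0.065 ]), 'D': array([ 0.3964, -0.1477,  0.06  ]), 'E': array([ 0.6029, -0.145 ,  0.06  ])}
line [array([0.4188, 0.1292, 0.07  ]), array([0.5196, 0.1192, 0.07  ]), array([0.4164, 0.1357, 0.07  ]), array([0.5206, 0.1226, 0.07  ])]
tray near [0.411  0.0415 0.07  ] [0.5093 0.0329 0.07  ] far [0.4348 0.2782 0.07  ] [0.531 0.269 0.07 ]
grip top S [0.4274 0.057  0.111 ] [0.4976 0.0498 0.111 ] C [0.4318 0.0553 0.111 ] [0.4956 0.0555 0.111 ]
bar [ 0.4955 -0.0837  0.104 ] [ 0.5102 -0.1229  0.104 ] [ 0.4938 -0.0812  0.104 ] [ 0.5019 -0.1124  0.104 ] tick [ 0.4635 -0.1016  0.06  ] [ 0.4591 -0.097   0.06  ]
jar S [0.5769 0.0163 0.139 ] C [0.5812 0.0197 0.139 ]
rim C [0.5447 0.0003 0.065 ] [ 0.6029 -0.0045  0.065 ] [0.6023 0.0541 0.065 ]
```

The warmer comes out at about (0.501, 0.048) with yaw near 0, and the open end at y≈0.247. The knob is at (0.502, -0.102), and its bar lies about 69° clockwise of off, or 249° if the pointer is at the other end. The tray is yawed about -0.1 rad, with its grip at (0.462, 0.054). I'll move above the knob and look.

Emit:
jog_arm(steps=[[[-0.123, -0.102, -0.03, 0, 0, 0.36, 0.0854], [-0.123, -0.102, -0.03, 0, 0, 0.36, 0.0854], [-0.123, -0.102, -0.03, 0, 0, 0.36, 0.0854], [-0.123, -0.102, -0.03, 0, 0, 0.36, 0.0854], [-0.123, -0.102, -0.03, 0, 0, 0.36, 0.0854], [-0.123, -0.102, -0.03, 0, 0, 0.36, 0.0854], [-0.123, -0.102, -0.03, 0, 0, 0.36, 0.0854]]])

```text
time: 0.68
position: [0.5026, -0.1021, 0.2016]
tcp_rot: [0.0, 0.57, 0.822, 0.0]
wrist_force: [0.2, 0.4, -0.0]
grip_width: 0.0857
grasp_force: 0.0
```

```bash
python3 - <<'E'
from h import *
c=arm.capture("wrist");s=arm.read_state();print(s["time"],s["position"],s["tcp_rot"],s["joint_positions"])
im=cv2.convertScaleAbs(c["img"][:,:,::-1],alpha=1.3)
for X,k in (((.502,-.102,.104),(0,255,0)),((.495,-.0837,.104),(255,0,255)),((.51,-.123,.104),(255,255,0))):
    p=px(c,X);print(p);cv2.circle(im,tuple(int(v) for v in p),3,k,1)
cv2.imwrite("pics/w1.png",im)
import pickle;pickle.dump(c,open("w1.pkl","wb"))
E
```

```text
0.7333 [ 0.50310314 -0.10182488  0.20169506] [5.88613083e-04 5.69113830e-01 8.22258466e-01 3.42001272e-04] [-2.22995847e-01  2.99364147e-01  1.89988055e+00  2.41633037e-04
  9.41000534e-01 -5.83078586e-01]
[247.04716658 192.89369343]
[246.88058628 171.14454417]
[247.19466438 216.59119405]
```

View pics/w1.png

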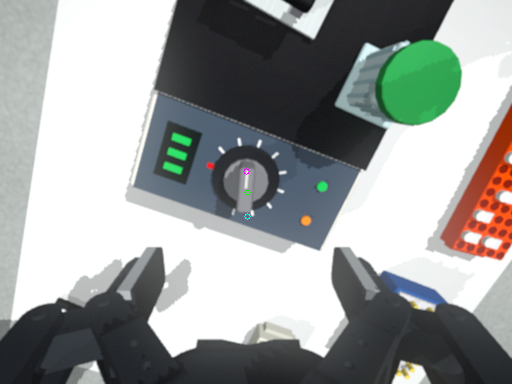

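The white pointer is on the +y end of the bar at (247,171), so the knob is about 1.2 rad from off. The jaws line up with the bar, so I'll descend and pinch.

Emit:
jog_arm(steps=[[[-0.001, 0, -0.04, 0, 0, 0, 0.06], [-0.001, 0, -0.08, 0, 0, 0, 0.05], [-0.001, 0, -0.11, 0, 0, 0, 0.04], [-0.001, 0, -0.12, 0, 0, 0, 0.03], [-0.001, 0, -0.12, 0, 0, 0, 0.0], [-0.001, 0, -0.12, 0, 0, 0, 0.0], [-0.001, 0, -0.12, 0, 0, 0, 0.0], [-0.001, 0, -0.12, 0, 0, 0, 0.0]]], squeeze=40)

```text
time: 1.4
position: [0.5004, -0.102, 0.0814]
tcp_rot: [-0.0, 0.569, 0.822, -0.0]
wrist_force: [-0.9, -3.8, -21.5]
grip_width: 0.0131
grasp_force: 41.8
```

Emit:
jog_arm(steps=[[[0, 0, 0, 0, 0, 0, 0], [0, 0, 0, 0, 0, 0, 0], [0, 0, 0, 0, 0, 0, 0]]])

```text
time: 1.65
position: [0.5004, -0.102, 0.0814]
tcp_rot: [-0.0, 0.569, 0.822, -0.0]
wrist_force: [-2.0, -2.4, -19.2]
grip_width: 0.0132
grasp_force: 42.0
```

Emit:
jog_arm(steps=[[[0, 0, 0, 0, 0, 0.12, 0], [0, 0, 0, 0, 0, 0.24, 0], [0, 0, 0, 0, 0, 0.36, 0], [0, 0, 0, 0, 0, 0.48, 0], [0, 0, 0, 0, 0, 0.6, 0], [0, 0, 0, 0, 0, 0.72, 0], [0, 0, 0, 0, 0, 0.84, 0], [0, 0, 0, 0, 0, 0.96, 0]]])

```text
time: 2.32
position: [0.5009, -0.1012, 0.0813]
tcp_rot: [-0.0, 0.123, 0.992, 0.001]
wrist_force: [0.2, 2.0, -20.0]
grip_width: 0.0129
grasp_force: 41.9
```

Emit:
jog_arm(steps=[[[0, 0, 0, 0, 0, 0.08, 0], [0, 0, 0, 0, 0, 0.16, 0], [0, 0, 0, 0, 0, 0.2, 0], [0, 0, 0, 0, 0, 0.2, 0]]])

```text
time: 2.65
position: [0.5009, -0.101, 0.0813]
tcp_rot: [-0.0, 0.025, 1.0, 0.001]
wrist_force: [0.1, 4.3, -19.6]
grip_width: 0.0132
grasp_force: 42.0
```

```bash
python3 - <<'E'
from h import *
s=arm.read_state();print(s["time"],s["position"],s["tcp_rot"],s["joint_positions"],s["torque"],s["wrist_force"])
E
```

```text
2.65 [ 0.5009442  -0.10103388  0.08134871] [-1.31588022e-04  2.49926780e-02  9.99687402e-01  6.68342222e-04] [-0.22304702  0.49347733  1.96890153  0.00200254  0.67973582 -1.74541056] [ 0.9730296  -0.10228401  0.03097972] [  0.14419845   4.31470006 -19.56593633]
```

Emit:
jog_arm(steps=[[[0, 0, 0, 0, 0, 0.04, 0], [0, 0, 0, 0, 0, 0.08, 0], [0, 0, 0, 0, 0, 0.08, 0], [0, 0, 0, 0, 0, 0.08, 0]]])

```text
time: 2.98
position: [0.5009, -0.1011, 0.0814]
tcp_rot: [-0.0, -0.012, 1.0, 0.001]
wrist_force: [0.6, 6.5, -18.7]
grip_width: 0.013
grasp_force: 45.8
```

```bash
python3 - <<'E'
from h import *
s=arm.read_state();print(s["time"],s["position"],s["tcp_rot"],s["joint_positions"],s["torque"],s["wrist_force"])
E
```

```text
2.9833 [ 0.50090632 -0.10105731  0.08139153] [-1.05078133e-04 -1.21763460e-02  9.99925465e-01  8.89235786e-04] [-0.22335655  0.49339378  1.96890184  0.00267258  0.67991816 -1.82058496] [ 1.21837672  0.10329277 -0.90095666] [  0.56614702   6.53429965 -18.69108531]
```

The moment about z has gone from 0.03 to -0.9 N m, so the knob is at its stop. I'll release it and go over to the tray grip.

Emit:
jog_arm(steps=[[[0, 0, 0, 0, 0, 0, 0.04], [0, 0, 0, 0, 0, 0, 0.06], [0, 0, 0.0, 0, 0, 0, 0.06], [0, 0, 0.04, 0, 0, 0, 0.06], [0, 0, 0.08, 0, 0, 0, 0.06], [0, 0, 0.1, 0, 0, 0, 0.06]]])

```text
time: 3.48
position: [0.5036, -0.1028, 0.186]
tcp_rot: [0.003, -0.014, 1.0, -0.001]
wrist_force: [0.4, -0.6, -0.3]
grip_width: 0.06
grasp_force: 0.0
```

Emit:
jog_arm(steps=[[[-0.01, 0.04, 0.02, 0, 0, -0.06, 0.085], [-0.02, 0.08, 0.02, 0, 0, -0.13, 0.085], [-0.03, 0.11, 0.02, 0, 0, -0.13, 0.085], [-0.039, 0.15, 0.02, 0, 0, -0.13, 0.085], [-0.039, 0.155, 0.02, 0, 0, -0.13, 0.085], [-0.039, 0.155, 0.02, 0, 0, -0.13, 0.085]]])

```text
time: 3.98
position: [0.4626, 0.0548, 0.2027]
tcp_rot: [0.002, 0.049, 0.999, 0.0]
wrist_force: [1.0, 0.8, -1.0]
grip_width: 0.085
grasp_force: 0.0
```

```bash
python3 - <<'E'
from h import *
s=arm.read_state();print(s["time"],s["position"],s["tcp_rot"],s["joint_positions"],s["torque"],s["wrist_force"])
c=arm.capture("wrist")
im=cv2.convertScaleAbs(c["img"][:,:,::-1],alpha=1.3)
for X,k in (((.462,.054,.111),(0,255,0)),((.502,-.101,.104),(255,0,255)),((.481,-.101,.104),(255,255,0))):
    p=px(c,X);print(p);cv2.circle(im,tuple(int(v) for v in p),3,k,1)
cv2.imwrite("pics/w2.png",im)
import pickle;pickle.dump(c,open("w2.pkl","wb"))
E
```

```text
3.9833 [0.46261211 0.05484967 0.20269985] [1.64619967e-03 4.85608542e-02 9.98818863e-01 1.06867323e-04] [ 9.26295622e-02  2.28738627e-01  1.99792456e+00 -3.18487461e-04
  9.11639783e-01 -1.38081207e+00] [ 0.0180339  -0.04960428  0.02591997] [ 0.95332092  0.84092888 -0.9739982 ]
[246.35505853 194.27793959]
[ 86.22701992 247.30518488]
[ 80.00542831 227.00361529]
```

View pics/w2.png

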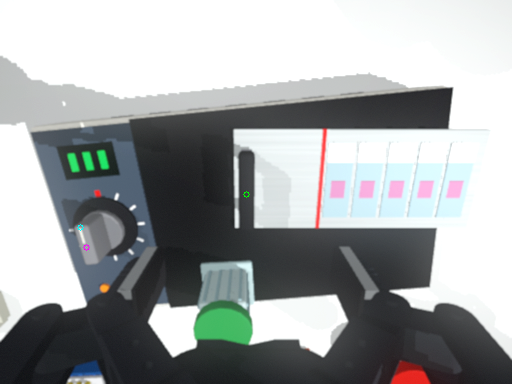

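The knob's pointer tip is at about (80,228), where off projects. The tray grip is at (246,190), right under the tool, and the red line runs from (324,128) to (318,228). The open end's edge runs from (451,88) to (430,287). I'll measure these in numbers.

```bash
cat >> h.py <<'E'
def fit(c,m,z):
    "principal line of a mask on plane z: centroid, direction, extents"
    v,u=np.nonzero(m);P=np.array([ray(c,p,z)[:2] for p in zip(u,v)])
    w,d=np.linalg.eigh(np.cov((P-P.mean(0)).T));d=d[:,1];d=d*np.sign(d[0]);t=(P-P.mean(0))@d
    return P.mean(0),d,t.min(),t.max()
def redline(c,box,z):
    x0,y0,x1,y1=box;h=cv2.cvtColor(c["img"],cv2.COLOR_RGB2HSV)
    m=((h[...,0]<8)|(h[...,0]>172))&(h[...,1]>110)&(h[...,2]>70);k=np.zeros_like(m);k[y0:y1,x0:x1]=m[y0:y1,x0:x1];return fit(c,k,z)
def endedge(c,cols,y0,y1,z):
    "bright-after-dark edge along rows y0..y1 within cols"
    g=cv2.GaussianBlur(cv2.cvtColor(c["img"],cv2.COLOR_RGB2GRAY),(3,3),0).astype(float);P=[]
    for r in range(y0,y1,2):
        d=np.diff(g[r,cols[0]:cols[1]]);k=int(d.argmax())
        P.append(ray(c,(cols[0]+k+.5,r),z)[:2])
    P=np.array(P);vx,vy,x,y=cv2.fitLine(P.astype(np.float32),cv2.DIST_HUBER,0,.001,.001).ravel();s=np.sign(vx)
    return np.array([x,y]),np.array([vx,vy])*s
E
python3 - <<'E'
from h import *
import pickle
np.set_printoptions(precision=4,suppress=True)
c=pickle.load(open("w2.pkl","rb"))
L=redline(c,(305,115,340,240),.07);print("line",L,np.arctan2(L[1][1],L[1][0]))
E1=endedge(c,(420,470),92,124,.065);E2=endedge(c,(415,460),236,280,.065);print(E1,E2)
d=E2[0]-E1[0];print("end yaw",np.arctan2(d[1],d[0]))
g=cv2.cvtColor(c["img"],cv2.COLOR_RGB2GRAY);m=np.zeros_like(g,bool);m[140:226,236:270]=g[140:226,236:270]<60
print("grip",fit(c,m,.111))
print("knob",ray(c,(82,232),.104))
E
```

```text
line (array([0.4658, 0.1272]), array([ 0.9954, -0.0958]), np.float64(-0.048226662517553406), np.float64(0.05449182906297224)) -0.09597247704058064
(array([0.4096, 0.2498], dtype=float32), array([ 1.    , -0.0004], dtype=float32)) (array([0.5698, 0.2497], dtype=float32), array([1.    , 0.0036], dtype=float32))
end yaw -0.0006872374
grip (array([0.4567, 0.0541]), array([ 0.9951, -0.0993]), np.float64(-0.03203397022796019), np.float64(0.03408431380977013))
knob [ 0.4861 -0.1006  0.104 ]
```

Tray yaw is -0.096, the open end is at y=0.250, and the grip centre is at (0.459, 0.0546). I'll descend and pinch it.

Emit:
jog_arm(steps=[[[-0.003, 0, -0.04, 0, 0, 0, 0.085], [-0.003, 0, -0.08, 0, 0, 0, 0.07], [-0.003, 0, -0.11, 0, 0, 0, 0.05], [-0.003, 0, -0.119, 0, 0, 0, 0.04], [-0.003, 0, -0.119, 0, 0, 0, 0.03], [-0.003, 0, -0.119, 0, 0, 0, 0.02]]], squeeze=30)

```text
time: 4.53
position: [0.4599, 0.0522, 0.0829]
tcp_rot: [0.0, 0.051, 0.999, -0.0]
wrist_force: [0.7, 0.3, 0.6]
grip_width: 0.0253
grasp_force: 0.0
```

Emit:
jog_arm(steps=[[[0, 0, 0, 0, 0, 0, 0], [0, 0, 0, 0, 0, 0, 0], [0, 0, 0, 0, 0, 0, 0], [0, 0, 0, 0, 0, 0, 0]]])

```text
time: 4.87
position: [0.4602, 0.0528, 0.0838]
tcp_rot: [0.002, 0.05, 0.999, -0.0]
wrist_force: [-1.0, -4.3, 7.2]
grip_width: 0.0134
grasp_force: 32.6
```

```bash
python3 - <<'E'
from h import *
s=arm.read_state();print(s["time"],s["position"],s["tcp_rot"],s["torque"],s["wrist_force"])
E
```

```text
4.8667 [0.46018369 0.05280668 0.08382144] [ 1.52605443e-03  5.02952022e-02  9.98733229e-01 -1.30218098e-05] [-0.66824481  0.12373206 -0.06580122] [-0.98187478 -4.30626661  7.21112374]
```

Emit:
jog_arm(steps=[[[0, 0, 0, 0, 0, 0, 0], [0, 0, 0, 0, 0, 0, 0], [0, 0.008, 0, 0, 0, 0.015, 0], [0, 0.018, 0, 0, 0, 0.03, 0], [0, 0.028, 0, 0, 0, 0.045, 0], [0, 0.038, 0, 0, 0, 0.06, 0], [0, 0.048, 0, 0, 0, 0.08, 0], [0, 0.056, 0, 0, 0, 0.096, 0]]], squeeze=80)

```text
time: 5.53
position: [0.4606, 0.1093, 0.084]
tcp_rot: [0.002, 0.002, 1.0, -0.0]
wrist_force: [0.9, -6.6, 7.9]
grip_width: 0.0128
grasp_force: 78.4
```

Emit:
jog_arm(steps=[[[0, 0.01, 0, 0, 0, 0, 0], [0, 0.02, 0, 0, 0, 0, 0], [0, 0.03, 0, 0, 0, 0, 0], [0, 0.04, 0, 0, 0, 0, 0], [0, 0.05, 0, 0, 0, 0, 0], [0, 0.058, 0, 0, 0, 0, 0], [0, 0.062, 0, 0, 0, 0, 0], [0, 0.062, 0, 0, 0, 0, 0]]])

```text
time: 6.2
position: [0.46, 0.1716, 0.084]
tcp_rot: [0.001, 0.002, 1.0, 0.0]
wrist_force: [-1.1, -0.9, 8.4]
grip_width: 0.0126
grasp_force: 78.5
```

```bash
python3 - <<'E'
from h import *
import pickle
s=arm.read_state();print(s["time"],s["position"],s["tcp_rot"],s["torque"],s["wrist_force"])
cs={n:arm.capture(n) for n in("wrist","side","scene")};pickle.dump(cs,open("c3.pkl","wb"))
a=[]
w=cv2.resize(cs["wrist"]["img"],(392,294))
s_=cv2.resize(cs["side"]["img"][130:290,160:373],(392,294))
big=cv2.resize(cs["wrist"]["img"][100:260,230:443],(784,588//2*1)) 
im=np.vstack([np.hstack([w,s_]),cv2.resize(cs["scene"]["img"][90:210,150:470],(784,294))])
cv2.imwrite("pics/m3.png",cv2.convertScaleAbs(im[:,:,::-1],alpha=1.3))
E
```

```text
6.2 [0.46003473 0.17164386 0.08395062] [1.35226336e-03 1.86416444e-03 9.99997329e-01 1.97813980e-04] [-0.32642395  0.24879545  0.00842655] [-1.12284664 -0.94739531  8.43958552]
```

View pics/m3.png

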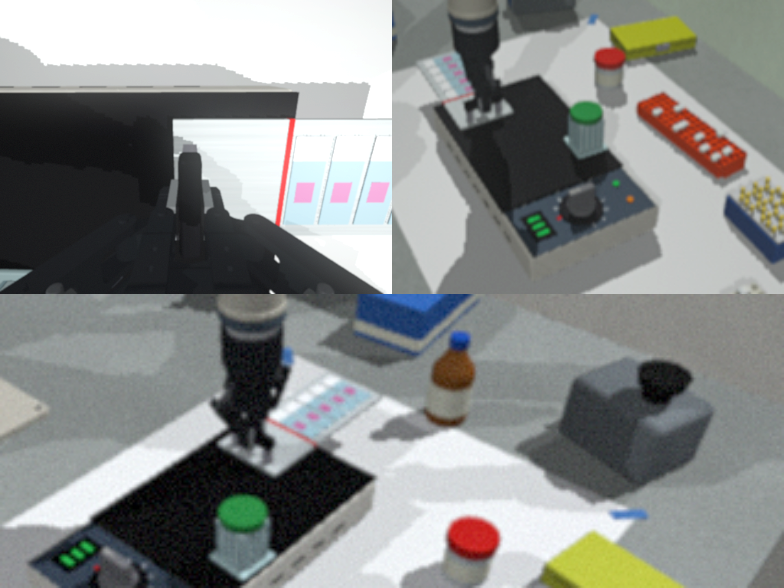

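The tray is held level on the plate with the red line just short of the open end, and the knob bar points at the red tick. In the wrist view the line runs from about (382,155) to (362,292), and the end edge is visible at (388,122) to (384,150). I'll measure what is left.

```bash
python3 - <<'E'
from h import *
import pickle
np.set_printoptions(precision=4,suppress=True)
cs=pickle.load(open("c3.pkl","rb"));c=cs["wrist"]
L=redline(c,(350,150,395,285),.07);print("line",L,np.arctan2(L[1][1],L[1][0]))
print(endedge(c,(375,400),124,150,.065))
h=cv2.cvtColor(cs["side"]["img"],cv2.COLOR_RGB2HSV)
for n in("side","scene"):
    c=cs[n]; box=(180,175,212,190) if n=="side" else (255,138,285,155)
    try: L=redline(c,box,.07);print(n,L)
    except Exception as e: print(n,e)
E
```

```text
line (array([0.4488, 0.2457]), array([ 1.    , -0.0008]), np.float64(-0.03862243984136368), np.float64(0.045331876569224536)) -0.0008048845957509464
(array([0.4013, 0.2499], dtype=float32), array([1.    , 0.0094], dtype=float32))
side 0-dimensional array given. Array must be at least two-dimensional
scene 0-dimensional array given. Array must be at least two-dimensionalh.py:11: RuntimeWarning: Mean of empty slice.
  w,d=np.linalg.eigh(np.cov((P-P.mean(0)).T));d=d[:,1];d=d*np.sign(d[0]);t=(P-P.mean(0))@d
  ret = ret.dtype.type(ret / rcount)
  avg = a.mean(axis, **keepdims_kw)
  ret = um.true_divide(
h.py:11: RuntimeWarning: Degrees of freedom <= 0 for slice
  w,d=np.linalg.eigh(np.cov((P-P.mean(0)).T));d=d[:,1];d=d*np.sign(d[0]);t=(P-P.mean(0))@d
  c *= np.true_divide(1, fact)
  c *= np.true_divide(1, fact)
```

Square to within 0.1°, with about 4.5 mm to go.

Emit:
jog_arm(steps=[[[0, 0.002, 0, 0, 0, 0, 0], [0, 0.0045, 0, 0, 0, 0, 0], [0, 0.0045, 0, 0, 0, 0, 0], [0, 0.0045, 0, 0, 0, 0, 0]]])

```text
time: 6.68
position: [0.4599, 0.1753, 0.084]
tcp_rot: [0.001, 0.002, 1.0, -0.0]
wrist_force: [-0.5, -7.4, 9.8]
grip_width: 0.0126
grasp_force: 78.8
```

```bash
python3 - <<'E'
from h import *
np.set_printoptions(precision=4,suppress=True)
s=arm.read_state();print(s["time"],s["position"],s["tcp_rot"],s["torque"],s["wrist_force"])
c=arm.capture("wrist")
L=redline(c,(355,150,403,285),.07);print("line",L)
print(endedge(c,(375,400),124,150,.065))
cv2.imwrite("pics/w4.png",cv2.resize(c["img"][90:310,280:500,::-1],(580,580),interpolation=cv2.INTER_CUBIC))
E
```

```text
6.6833 [0.4599 0.1753 0.084 ] [ 0.0012  0.002   1.     -0.0001] [-0.9889  0.1033  0.049 ] [-0.4855 -7.3523  9.8118]
line (array([0.449 , 0.2493]), array([ 1.    , -0.0011]), np.float64(-0.03892514338170054), np.float64(0.044995965239428254))
(array([0.401 , 0.2498], dtype=float32), array([1.    , 0.0061], dtype=float32))
```

View pics/w4.png

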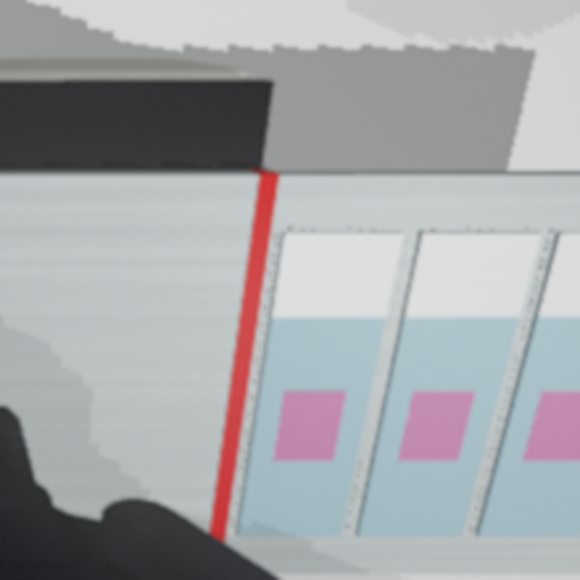

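The red line (left edge near (260,175) in the crop) meets the end edge. Measured, the line is at y=0.2493 and the end at y=0.2498, square and still gripped, so I'm handing in.

```bash
python3 -c "
from cell import arm
print(arm.close_job())"
```

```text
the job is handed in; nothing more can be done
None
```

I turned the heat knob anticlockwise to its off stop, then slid the tray out until the red line was about 0.5 mm short of the open end and square to within about 0.1°, and handed the job in at about 7 s with the gripper still holding it on the plate; no verdict came back.

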